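# Sort the clutter behind the photos into its trays

## Task

Sort the five things lying about on the chest into the three trays: the remote control and the white charger block in the blue tray, the blue incense holder and the brass incense tin in the green tray, and the bottle opener in the red tray. Each should lie flat on its tray's floor the same way up as now, not on the rim or on another thing. Set the things down rather than dropping them, and leave the vase and the fan where they stand.

Things in the scene. Friction and masses are not known exactly. Their poses are not given: they have to be found in the camera images.
- remote_mid (a point): Black plastic remote control with white, grey and red buttons, a flat box 105 (x) by 42 (y) by 22 mm high, lying buttons up. The point is its centre, 11 mm above its underside; x along its length, z up.
- charger_mid (a point): White plastic phone-charger block with two dark sockets on top and three brass pins: block 45 by 45 by 40 mm high; the pins stick 16 mm out of its +x side. The point is the block's centre, 20 mm above its underside; z up. It can be held across y.
- opener_mid (a point): Steel bottle opener lying flat, 12 mm thick, 115 mm long: a straight handle 18 mm wide (y) from x = -57 to about x = 18 mm, and a ring-shaped head 42 mm across centred at x = 36 mm. The point is on the handle near the balance point, 6 mm above the underside; x runs along it towards the head, z up.
- holder_mid (a point): Blue glazed ceramic incense holder, a low block with rounded ends and a pale groove with three small holes on top: 100 (x) by 36 (y) by 20 mm high. The point is its centre, 10 mm above its underside; x along its length, z up.
- tin_mid (a point): Round brass tin of incense cones with copper bands, closed and standing flat: 52 mm diameter, 26 mm high. The point is its centre, 13 mm above its underside; z up.
- tray_blue: Blue plastic tray, fixed to the chest top, open above: 140 (its x) by 190 (its y) by 22 mm high outside, walls and floor 4 mm thick, so the inner floor is 132 by 182 mm, 4 mm above the chest top. Origin: centre of its underside, z up.
- tray_green: Green plastic tray, fixed to the chest top, open above: 140 (its x) by 190 (its y) by 22 mm high outside, walls and floor 4 mm thick, so the inner floor is 132 by 182 mm, 4 mm above the chest top. Origin: centre of its underside, z up.
- tray_red: Red plastic tray, fixed to the chest top, open above: 140 (its x) by 190 (its y) by 22 mm high outside, walls and floor 4 mm thick, so the inner floor is 132 by 182 mm, 4 mm above the chest top. Origin: centre of its underside, z up.
- vase: Blue glass vase, 150 mm high and 80 mm across, standing loose beyond the trays; leave alone. Origin: centre of its underside.
- fan: Small white plastic desk fan, standing loose beyond the trays, about 185 mm high and 130 mm wide, round base 130 mm across; leave alone. Origin: centre of the base's underside.

How it is judged:
At the end, for the whole second after the job is handed in: Each thing in its tray as told: centre within 51 mm (tray x) and 76 mm (tray y) of the tray centre, at most 5 mm above its height when lying on the tray floor, level within 0.12 rad, at rest (under 0.02 m/s and 0.2 rad/s) (x of remote_mid in the frame of tray_blue between -0.051 and 0.051 m and y of remote_mid in the frame of tray_blue between -0.076 and 0.076 m and z of remote_mid in the frame of tray_blue below 0.02 m and angle between each of remote_mid, charger_mid, holder_mid, tin_mid, opener_mid's own z axis and vertical below 0.12 rad and linear speed of each of remote, charger, holder, tin, opener below 0.02 m/s and angular speed of each of remote, charger, holder, tin, opener below 0.2 rad/s and x of charger_mid in the frame of tray_blue between -0.051 and 0.051 m and y of charger_mid in the frame of tray_blue between -0.076 and 0.076 m and z of charger_mid in the frame of tray_blue below 0.029 m and x of holder_mid in the frame of tray_green between -0.051 and 0.051 m and y of holder_mid in the frame of tray_green between -0.076 and 0.076 m and z of holder_mid in the frame of tray_green below 0.019 m and x of tin_mid in the frame of tray_green between -0.051 and 0.051 m and y of tin_mid in the frame of tray_green between -0.076 and 0.076 m and z of tin_mid in the frame of tray_green below 0.022 m and x of opener_mid in the frame of tray_red between -0.051 and 0.051 m and y of opener_mid in the frame of tray_red between -0.076 and 0.076 m and z of opener_mid in the frame of tray_red below 0.015 m); the robot touches nothing.
It fails at once if a thing is dropped or thrown (moves faster than 0.8 m/s while the fingers do not touch it) ((contact force between the fingers and remote below 0.1 N and linear speed of remote above 0.8 m/s) or (contact force between the fingers and charger below 0.1 N and linear speed of charger above 0.8 m/s) or (contact force between the fingers and holder below 0.1 N and linear speed of holder above 0.8 m/s) or (contact force between the fingers and tin below 0.1 N and linear speed of tin above 0.8 m/s) or (contact force between the fingers and opener below 0.1 N and linear speed of opener above 0.8 m/s)).
It fails at once if the vase is moved more than 20 mm or tipped (distance of vase from where it was at the start of the episode above 0.02 m or angle between vase's own z axis and vertical above 0.3 rad).
It fails at once if the fan is moved more than 20 mm or tipped (distance of fan from where it was at the start of the episode above 0.02 m or angle between fan's own z axis and vertical above 0.3 rad).
It also fails if it takes over 118 s, if anything falls off the work surface, if the arm or the gripper's body presses on something with over 40 N, if the wrist force passes 120 N, or if a joint passes its speed limit or range.

## Robot

A 7-joint arm with a two-finger parallel gripper is mounted at the origin on the work surface. World frame = base frame: x ahead of the robot, y to its left, z up, the work surface at z = 0. Lengths are in m, angles in rad, forces in N, time in s.
With the tool pointing down it reaches from about 0.425 to 1.025 m from the base axis. Payload 9.4 kg.
Tool frame: the origin (TCP) lies on the centre line of the jaws, within the pads' length; the fingertips stand 17 mm ahead of it and the grasp point (between the pads) lies 2 mm behind it; z points along the fingers, y is the line along which they close (so a half turn about z gives the same grasp; the last joint's range is limited). The gripper opens to 85 mm and grips with 20 to 120 N. Pads are 22 mm wide; open, the fingers measure 114 mm over their backs; the gripper's body (76 mm by 85 mm) begins 54 mm behind the grasp point. The pads swing forward as they close: fully open they stand 13 mm farther back than shut.
Start: joints at [-0.077, 0.599, -0.003, 1.599, 0.002, 0.943, -0.08], TCP at [0.725, -0, 0.248] pointing down, gripper open.
Joint ranges: [-2.57, 2.57], [-0.35, 1.97], [-1.29, 1.29], [0.11, 2.56], [-1.05, 4.19], [0.11, 1.86], [-2.63, 2.63]. Speed limits (rad/s): [2.22, 2.22, 3.01, 3.01, 3.14, 3.14, 3.14].

## Interface

Orientations are given as a rotation vector (axis times angle).
In Python, from cell import readout, viewer, robot, spotter gives the robot as it stands.
- The arm moves only by the tool drive_tool, never from a script. Its argument "rows" is a list that holds one entry, the list of rows, each a list of 7 numbers: the shift along the tool's x, y, z in m, then the turn, a rotation vector about the tool's x, y, z in rad, then the finger opening in m, from 0 to 0.0854. A call has 1 to 20 rows; each row shifts and turns the commanded pose from where the row before left it, along the tool's axes as they then stand; what a row does not reach is not made up. A row lasts 1/8 s, in which the tool goes at most 62.5 mm and 10.7 degrees, less where a joint would pass 70% of its speed; a pose out of reach is approached as far as the arm can. A call is refused whole if a number of a shift passes 0.0625 or a number of a turn 0.188, either way. A call with a gripper value outside its range is refused whole. The fingers move at their own pace and stop on an object; "newtons" is the grip in N (left out, the last holds). Time passes only in rows, so rows that do not move let the fingers close. It gives the time, the measured TCP pose, the force, the opening and the grip force at its end, in the units of the state.
- readout.observe(): the state, without advancing time (a new reading comes with each control period).
- viewer.get_image(name): name is "scene" or "side" or "wrist"; returns a dict with "pixels" (400x640x3 uint8, red, green, blue), "range_z" (400x640 float32, m along the optical axis (not along the pixel's ray), 0 where there is no reading), "fx", "fy", "cx", "cy" (pixels), "view" (4x4, takes a point from world to camera coordinates). Camera axes: x right, y up, looking along -z (the intrinsics and any distortion apply to the point x, -y, -z); pixel columns grow to the right and rows downward; lengths in m; the calibration is good to about 2 mm. A picture is of the moment at which its call begins.
- robot.close_job(): hands the job in; it is judged then, once.
Trained networks look in a picture, given as the dict that the camera call returned (one of the last four; its "shot" number tells which), for a name from the list of things; names that differ only in an ending like _2 or _b are one class to them, and where a whole thing is asked for, a point or a joint stands for the part that bears it (a point fixed in the world has none). Each returns a list of dicts, best first, with "conf" (0 to 1); they miss things now and then, are a little off and sometimes report something else, mostly with a low value. They report only what shows in the picture. A call takes as long as a camera call.
- spotter.silhouettes(thing, picture): "mask" (400x640 bool, what is visible of it) and "extent" ([left, top, right, bottom] in pixels, round what is visible of it).
The state is a dict: "clock": time; "qpos": joint angles; "dq": joint speeds; "tau": joint torques, N m; "tool_pos": TCP position; "tcp_rot": TCP orientation; "ft_force": force on the tool from outside, world axes, zero at the start; "ft_torque": the same for the moment, N m; "width": opening from 0.0 (shut) to 1.0 (fully open); "grip_force": force on a finger pad.
Only numpy, scipy, OpenCV 4.12 (cv2) and the standard library are available. Lean on these libraries where they do the work, as an engineer would, in place of code of your own. Each camera call takes 0.05 s, during which the arm holds its last target. There are 200 camera calls.

## Working session

There is one attempt and no reset: what is moved stays moved. The work goes in short steps, Python scripts to look and compute and a tool call to move; the robot and the scene stay as the last step left them, time stands still between calls to the robot, and variables do not carry over. Pictures are saved under pics/ and viewed, at most 14 in all, crops included, and the job is handed in when it is done.

Besides the shell and the picture viewer there is one more tool, called after "Call:" as name(argument=value, ...), one argument or row to a line, values as JSON. drive_tool: Moves the arm, as the interface text tells. Its arguments: {"type":"object","properties":{"rows":{"type":"array"},"newtons":{"type":"number"}},"required":["rows"]}

```bash
mkdir -p pics; ls; cat > h.py <<'E'
import numpy as np, cv2
from cell import readout, viewer, robot, spotter
def pts(p,mask):
    m=mask&(p["range_z"]>0); v,u=np.nonzero(m); z=p["range_z"][m]
    c=np.stack([(u-p["cx"])/p["fx"]*z,-(v-p["cy"])/p["fy"]*z,-z,np.ones_like(z)])
    return (np.linalg.inv(p["view"])@c)[:3].T
def save(p,n): cv2.imwrite(f"pics/{n}.png",p["pixels"][...,::-1])
E
python3 - <<'E'
from h import *
print(readout.observe())
for n in ["scene","side"]:
    p=viewer.get_image(n); save(p,n+"0"); print(n,np.linalg.inv(p["view"]).round(3).tolist(),p["fx"])
    for t in "remote_mid charger_mid opener_mid holder_mid tin_mid tray_blue tray_green tray_red vase fan".split():
        for r in spotter.silhouettes(t,p)[:2]:
            q=pts(p,r["mask"])
            zt=np.percentile(q[:,2],90) if len(q) else 0
            top=q[abs(q[:,2]-zt)<.006]
            if len(top)<5: print(t,r["conf"],r["extent"],len(q));continue
            (cx,cy),(w,h),a=cv2.minAreaRect((top[:,:2]*1000).astype(np.float32))
            print(t,round(r["conf"],2),list(map(int,r["extent"])),"ztop %.3f rect %.0f %.0f %.0fx%.0f a%.0f"%(zt,cx,cy,w,h,a),"med",np.median(top[:,:2],0).round(3))
E
```

```text
pics
{'clock': 0.0, 'qpos': array([-0.07671227,  0.6001517 , -0.00254311,  1.60014218,  0.00178212,
        0.94288592, -0.07982005]), 'dq': array([ 2.17368920e-04, -4.64935517e-04,  2.11973615e-04, -5.25705145e-04,
       -4.94402965e-04,  1.86829376e-03, -9.94938089e-05]), 'tau': array([-9.47821900e-04, -7.76440001e+01,  1.56451017e+00, -2.58004493e+01,
        1.21808253e-02,  8.94789293e-03,  3.55701900e-05]), 'tool_pos': array([ 7.24550331e-01, -1.27904834e-06,  2.47393334e-01]), 'tcp_rot': array([-2.22067209e+00, -2.22076119e+00,  1.89889663e-03]), 'ft_force': array([ 0.61332228, -0.05354215, -0.07732234]), 'ft_torque': array([0.01849549, 0.01760392, 0.0243173 ]), 'grip_force': 0.0, 'width': 1.0003986346480427}
scene [[-0.51, -0.711, 0.483, 1.102], [0.86, -0.427, 0.28, 0.297], [0.007, 0.559, 0.829, 0.903], [0.0, 0.0, 0.0, 1.0]] 404.1303429538554
remote_mid 0.57 [314, 164, 356, 180] ztop 0.025 rect 497 -15 44x102 a37 med [ 0.498 -0.014]
opener_mid 0.75 [381, 177, 405, 213] ztop 0.015 rect 481 145 113x40 a50 med [0.483 0.152]
tin_mid 0.75 [438, 183, 457, 207] ztop 0.029 rect 412 
[... 1074 characters left out ...]
0.76 [182, 160, 201, 184] ztop 0.024 rect 411 275 49x46 a65 med [0.409 0.272]
tray_blue 0.94 [359, 238, 493, 355] ztop 0.018 rect 588 -311 143x191 a5 med [ 0.57  -0.323]
tray_blue 0.57 [311, 247, 344, 289] ztop 0.019 rect 484 -153 99x38 a15 med [ 0.48  -0.155]
tray_green 0.72 [207, 115, 282, 170] ztop 0.017 rect 587 321 194x142 a88 med [0.582 0.295]
tray_green 0.59 [357, 235, 494, 352] ztop 0.019 rect 588 -311 143x191 a5 med [ 0.572 -0.323]
tray_red 0.7 [293, 155, 392, 223] ztop 0.018 rect 665 11 145x194 a0 med [ 0.659 -0.003]
vase 0.91 [418, 153, 460, 218] ztop 0.147 rect 778 -182 49x48 a35 med [ 0.776 -0.184]
fan 0.92 [301, 78, 350, 154] ztop 0.151 rect 751 182 42x109 a26 med [0.754 0.172]
```

View pics/side0.png

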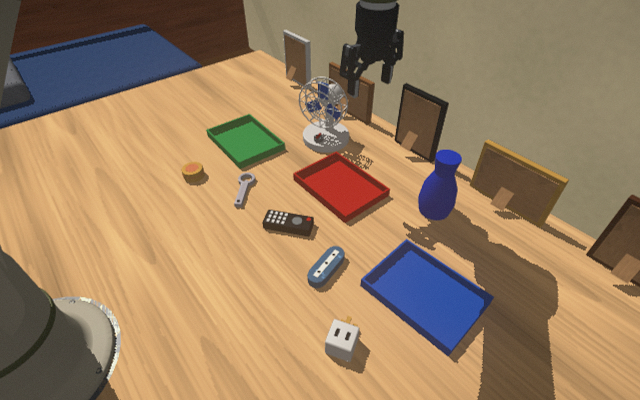

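View pics/scene0.png

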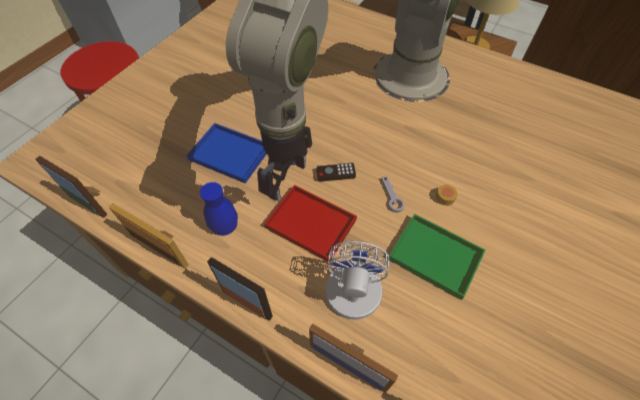

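The side view shows all five things clearly: tin (193,172), opener (244,190), remote (288,223), holder (326,268) and charger (342,340), whose pins point away from the base. The detections match the picture. I'll take the opener first.

Call:
drive_tool(
  rows=[
    [[0, 0, 0, 0, 0, 0.166, 0.06], [0, 0, 0, 0, 0, 0.166, 0.06], [0, 0, 0, 0, 0, 0.166, 0.06], [0, 0, 0, 0, 0, 0.165, 0.06], [-0.006, -0.047, 0.016, 0, 0, 0, 0.06], [-0.006, -0.047, 0.016, 0, 0, 0, 0.06], [-0.006, -0.047, 0.016, 0, 0, 0, 0.06], [-0.006, -0.047, 0.016, 0, 0, 0, 0.06], [-0.006, -0.047, 0.016, 0, 0, 0, 0.06], [-0.006, -0.047, 0.016, 0, 0, 0, 0.06], [0, 0, 0, 0, 0, 0, 0.06], [0, 0, 0, 0, 0, 0, 0.06]],
  ],
  newtons=40,
)

```text
clock: 2.6
tool_pos: [0.4815, 0.1453, 0.1526]
tcp_rot: [2.823, 1.378, 0.002]
ft_force: [-0.8, 0.2, 0.4]
width: 0.705
grip_force: 0.0
```

```bash
cat >> h.py <<'E'
from scipy.spatial.transform import Rotation as R
def look(n,things,cam="wrist",png=True):
    p=viewer.get_image(cam)
    if png: save(p,n)
    for t in things:
        for r in spotter.silhouettes(t,p)[:2]:
            q=pts(p,r["mask"])
            if len(q)<20: continue
            zt=np.percentile(q[:,2],80); top=q[abs(q[:,2]-zt)<.006]
            (cx,cy),(w,h),a=cv2.minAreaRect((top[:,:2]*1000).astype(np.float32))
            if h>w: w,h,a=h,w,a+90
            print(t,round(r["conf"],2),list(map(int,r["extent"])),"ztop %.3f rect %.1f %.1f %.0fx%.0f long axis %.0f"%(zt,cx,cy,w,h,a))
def to(x,y,z,phi=None):
    "turn about tool z so the closing line is at phi deg, then shift in tool axes"
    s=readout.observe(); M=R.from_rotvec(s["tcp_rot"]).as_matrix()
    now=np.degrees(np.arctan2(M[1,1],M[0,1])); th=0
    if phi is not None:
        th=-((phi-now+180)%360-180)
    M2=M@R.from_rotvec([0,0,np.radians(th)]).as_matrix()
    d=M2.T@(np.array([x,y,z])-s["tool_pos"])
    print("t %.2f q7 %.2f closing %.1f pos"%(s["clock"],s["qpos"][6],now),s["tool_pos"].round(4),"turn %.3f shift"%np.radians(th),d.round(4), "tilt",M[2].round(3))
E
python3 - <<'E'
from h import *
look("w1",["opener_mid"]); to(.480,.145,.019,-38)
E
```

```text
opener_mid 0.67 [291, 110, 342, 250] ztop 0.013 rect 476.4 156.1 113x41 long axis 39
opener_mid 0.32 [375, 285, 488, 331] ztop 0.023 rect 459.6 23.6 39x18 long axis 73
t 2.70 q7 -0.90 closing -38.1 pos [0.482  0.1448 0.1527] turn -0.001 shift [-0.0012 -0.0019  0.1337] tilt [ 0.001  0.001 -1.   ]
```

View pics/w1.png

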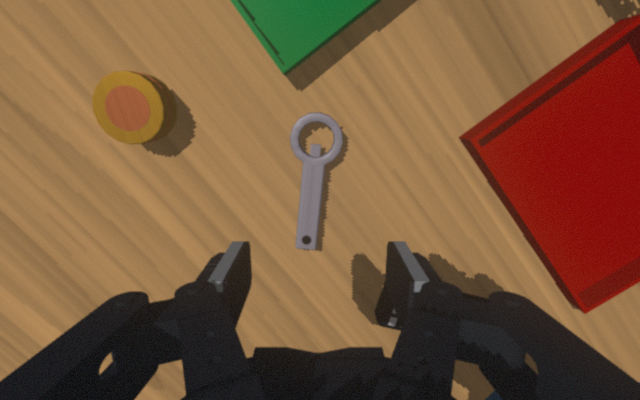

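The wrist view shows the opener's ring at (316,139) and its handle end at (307,248), tilted about 5° from the image vertical. The min-area rectangle is skewed by the asymmetric shape, so I'll back-project those pixels instead.

```bash
cat >> h.py <<'E'
def px(p,u,v,z):
    T=np.linalg.inv(p["view"]); d=T[:3,:3]@[(u-p["cx"])/p["fx"],-(v-p["cy"])/p["fy"],-1]; o=T[:3,3]
    return o+d*(z-o[2])/d[2]
E
python3 - <<'E'
from h import *
p=viewer.get_image("wrist"); print(p["view"].round(3).tolist())
h,e=px(p,316,139,.012),px(p,307,248,.012); d=h-e; L=np.hypot(*d[:2]); d/=L
a=np.degrees(np.arctan2(d[1],d[0])); m=e+d*57; m=e+d*.057
print(h,e,L,a,m)
r=spotter.silhouettes("opener_mid",p)[0]; q=pts(p,r["mask"]); q=q[q[:,2]<.02]; print(q.mean(0),np.linalg.svd(q[:,:2]-q[:,:2].mean(0),full_matrices=False)[2][0])
to(m[0],m[1],.019,a-90)
E
```

```text
[[0.787, -0.617, 0.002, -0.289], [0.595, 0.759, -0.263, -0.388], [0.161, 0.208, 0.965, -0.394], [0.0, 0.0, 0.0, 1.0]]
[0.50514594 0.17818014 0.012     ] [0.44231703 0.11063763 0.012     ] 0.09224674781414481 47.07063354786557 [0.48113951 0.15237269 0.012     ]
[0.48309702 0.15623766 0.01169019] [-0.69005728 -0.72375475]
t 2.80 q7 -0.90 closing -38.1 pos [0.4816 0.1446 0.1525] turn 0.085 shift [ 0.0052 -0.0057  0.1335] tilt [ 0.001  0.001 -1.   ]
```

Call:
drive_tool(
  rows=[
    [[0, 0, 0, 0, 0, 0.085, 0.05], [0.005, -0.0055, 0.03, 0, 0, 0, 0.05], [0, 0, 0.04, 0, 0, 0, 0.05], [0, 0, 0.035, 0, 0, 0, 0.05], [0, 0, 0.018, 0, 0, 0, 0.05], [0, 0, 0.01, 0, 0, 0, 0.05], [0, 0, 0, 0, 0, 0, 0.05], [0, 0, 0, 0, 0, 0, 0.03], [0, 0, 0, 0, 0, 0, 0], [0, 0, 0, 0, 0, 0, 0], [0, 0, 0, 0, 0, 0, 0], [0, 0, 0, 0, 0, 0, 0]],
  ],
  newtons=40,
)

```text
clock: 4.3
tool_pos: [0.4804, 0.1527, 0.0202]
tcp_rot: [2.88, 1.256, 0.003]
ft_force: [-1.0, -0.6, 6.4]
width: 0.196
grip_force: 39.5
```

Call:
drive_tool(
  rows=[
    [[0, 0, -0.02, 0, 0, 0, 0], [0, 0, -0.04, 0, 0, 0, 0], [0, 0, -0.04, 0, 0, -0.15, 0], [0, 0, 0, 0, 0, -0.15, 0], [0, 0, 0, 0, 0, -0.15, 0], [0, 0, 0, 0, 0, -0.15, 0], [0, 0, 0, 0, 0, -0.15, 0], [-0.029, 0.037, 0, 0, 0, 0, 0], [-0.029, 0.037, 0, 0, 0, 0, 0], [-0.029, 0.037, 0, 0, 0, 0, 0], [-0.029, 0.037, 0, 0, 0, 0, 0], [-0.027, 0.037, 0, 0, 0, 0, 0], [0, 0, 0.03, 0, 0, 0, 0], [0, 0, 0.03, 0, 0, 0, 0], [0, 0, 0.02, 0, 0, 0, 0], [0, 0, 0, 0, 0, 0, 0]],
  ],
)

```text
clock: 6.3
tool_pos: [0.6643, 0.0101, 0.0381]
tcp_rot: [-2.218, -2.223, 0.003]
ft_force: [-0.4, 0.2, -0.7]
width: 0.197
grip_force: 39.5
```

```bash
python3 - <<'E'
from h import *
look("w2",["opener_mid","tray_red"]); to(.665,.010,.025,0)
E
```

```text
opener_mid 0.65 [269, 132, 371, 352] ztop 0.031 rect 667.7 16.4 101x41 long axis 98
tray_red 0.72 [142, 19, 511, 350] ztop 0.014 rect 665.0 29.9 151x138 long axis 90
tray_red 0.31 [269, 132, 368, 352] ztop 0.031 rect 658.9 16.6 101x41 long axis 81
t 6.45 q7 -0.20 closing 0.1 pos [0.6659 0.0101 0.0404] turn 0.002 shift [-0.0001 -0.0009  0.0154] tilt [-0.     0.001 -1.   ]
```

View pics/w2.png

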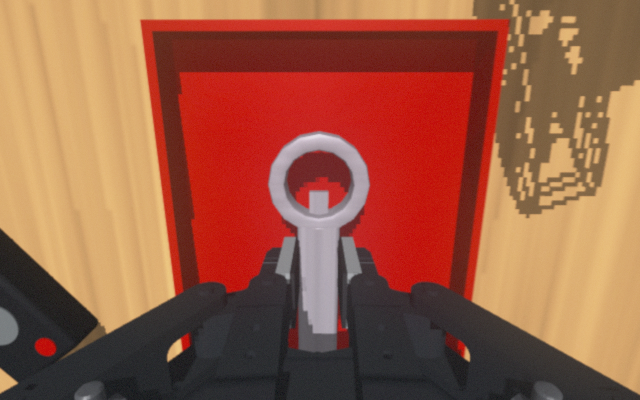

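The opener hangs straight over the middle of the red tray, with its ring at (319,182).

Call:
drive_tool(
  rows=[
    [[0, 0, 0.008, 0, 0, 0, 0], [0, 0, 0.005, 0, 0, 0, 0], [0, 0, 0.002, 0, 0, 0, 0], [0, 0, 0, 0, 0, 0, 0], [0, 0, 0, 0, 0, 0, 0]],
  ],
)

```text
clock: 7.08
tool_pos: [0.6651, 0.0099, 0.0244]
tcp_rot: [-2.219, -2.224, 0.0]
ft_force: [-1.2, -0.1, 2.2]
width: 0.196
grip_force: 39.8
```

Call:
drive_tool(
  rows=[
    [[0, 0, 0, 0, 0, 0, 0.03], [0, 0, 0, 0, 0, 0, 0.04], [0, 0, 0, 0, 0, 0, 0.04], [0, 0, -0.02, 0, 0, 0, 0.04], [0, 0, -0.05, 0, 0, 0, 0.07], [0, 0, -0.05, 0, 0, -0.162, 0.07], [0, 0, 0, 0, 0, -0.162, 0.07], [0, 0, 0, 0, 0, -0.161, 0.07], [0, 0, 0, 0, 0, -0.161, 0.07], [0.02, -0.0375, 0, 0, 0, 0, 0.07], [0.021, -0.0375, 0, 0, 0, 0, 0.07], [0.021, -0.0375, 0, 0, 0, 0, 0.07], [0.021, -0.0375, 0, 0, 0, 0, 0.07], [0, 0, 0, 0, 0, 0, 0.07], [0, 0, 0, 0, 0, 0, 0.07]],
  ],
)

```text
clock: 8.95
tool_pos: [0.4969, -0.0143, 0.1454]
tcp_rot: [1.398, 2.811, 0.002]
ft_force: [0.6, -0.0, -0.1]
width: 0.819
grip_force: 0.0
```

```bash
python3 - <<'E'
from h import *
look("w3",["remote_mid"]); look("s3",["opener_mid","remote_mid"],"scene"); to(.495,-.0145,.021,37)
E
```

```text
remote_mid 0.91 [294, 116, 348, 253] ztop 0.023 rect 494.9 -9.5 104x42 long axis 127
opener_mid 0.71 [293, 210, 331, 235] ztop 0.018 rect 659.5 6.2 110x40 long axis 82
remote_mid 0.92 [316, 164, 354, 180] ztop 0.025 rect 495.1 -14.0 105x45 long axis 127
remote_mid 0.37 [288, 135, 303, 167] ztop 0.023 rect 487.3 -153.4 95x35 long axis 16
t 9.20 q7 0.26 closing 37.1 pos [ 0.4963 -0.0142  0.1443] turn 0.002 shift [ 0.0006 -0.0013  0.1233] tilt [-0.  0. -1.]
```

View pics/w3.png

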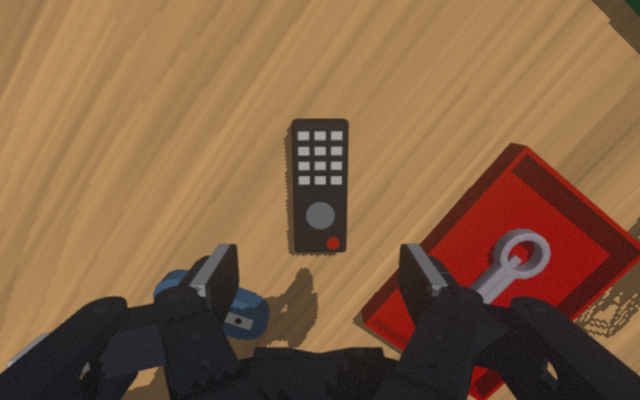

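The remote lies squarely between the fingers at (320,185), and the opener is flat in the red tray.

Call:
drive_tool(
  rows=[
    [[0.002, 0, 0.04, 0, 0, 0, 0.07], [0, 0, 0.04, 0, 0, 0, 0.07], [0, 0, 0.025, 0, 0, 0, 0.07], [0, 0, 0.0125, 0, 0, 0, 0.07], [0, 0, 0.006, 0, 0, 0, 0.07], [0, 0, 0, 0, 0, 0, 0.07], [0, 0, 0, 0, 0, 0, 0.05], [0, 0, 0, 0, 0, 0, 0.02], [0, 0, 0, 0, 0, 0, 0.02], [0, 0, 0, 0, 0, 0, 0.02]],
  ],
)

```text
clock: 10.45
tool_pos: [0.4949, -0.0129, 0.0217]
tcp_rot: [1.398, 2.812, 0.001]
ft_force: [-0.9, 0.4, 5.0]
width: 0.483
grip_force: 40.5
```

```bash
python3 - <<'E'
from h import *
c,s=np.cos(np.radians(5)),np.sin(np.radians(5))
def blue(x,y): return .588+c*x-s*y, -.312+s*x+c*y
print(blue(0,-42e-3),blue(-.005,.042))
to(*blue(0,-.042),.030,95)
E
```

```text
(np.float64(0.5916605411954016), np.float64(-0.3538401773198533)) (np.float64(0.5793584853141397), np.float64(-0.27059560139388494))
t 10.45 q7 0.15 closing 37.1 pos [ 0.4949 -0.0129  0.0217] turn -1.010 shift [-0.0667 -0.3481 -0.0081] tilt [-0.001  0.001 -1.   ]
```

Call:
drive_tool(
  rows=[
    [[0, 0, -0.02, 0, 0, 0, 0.02], [0, 0, -0.04, 0, 0, 0, 0.02], [0, 0, -0.04, 0, 0, -0.168, 0.02], [0, 0, 0, 0, 0, -0.168, 0.02], [0, 0, 0, 0, 0, -0.168, 0.02], [0, 0, 0, 0, 0, -0.168, 0.02], [0, 0, 0, 0, 0, -0.168, 0.02], [0, 0, 0, 0, 0, -0.168, 0.02], [-0.0095, -0.0497, 0, 0, 0, 0, 0.02], [-0.0095, -0.0497, 0, 0, 0, 0, 0.02], [-0.0095, -0.0497, 0, 0, 0, 0, 0.02], [-0.0095, -0.0497, 0, 0, 0, 0, 0.02], [-0.0095, -0.0497, 0, 0, 0, 0, 0.02], [-0.0095, -0.0497, 0, 0, 0, 0, 0.02], [-0.0095, -0.0497, 0, 0, 0, 0, 0.02], [0, 0, 0.04, 0, 0, 0, 0.02], [0, 0, 0.03, 0, 0, 0, 0.02], [0, 0, 0, 0, 0, 0, 0.02]],
  ],
)

```text
clock: 12.7
tool_pos: [0.5885, -0.3536, 0.049]
tcp_rot: [0.134, -3.135, -0.002]
ft_force: [0.2, -1.4, -0.6]
width: 0.481
grip_force: 41.2
```

```bash
python3 - <<'E'
from h import *
look("w4",["remote_mid","tray_blue"]); to(.5917,-.3538,.026,95)
E
```

```text
remote_mid 0.68 [264, 137, 376, 351] ztop 0.051 rect 579.7 -353.6 93x43 long axis 5
tray_blue 0.93 [202, 107, 636, 374] ztop 0.015 rect 586.3 -309.3 191x137 long axis 94
t 12.85 q7 1.52 closing 94.9 pos [ 0.591  -0.3539  0.0524] turn -0.002 shift [-0.0007  0.      0.0264] tilt [-0.002 -0.001 -1.   ]
```

View pics/w4.png

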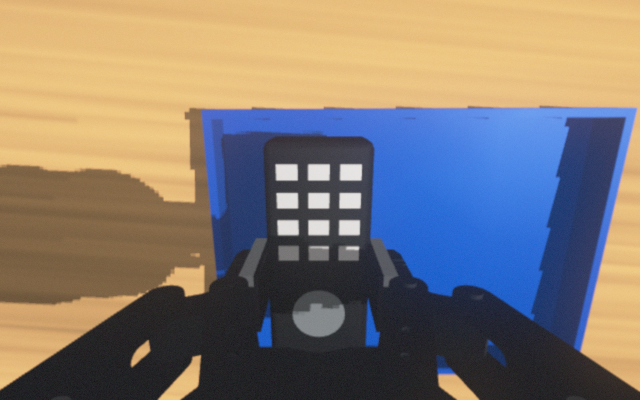

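The remote is inside the tray outline, aligned with it and clear of the wall at (215,200), so I'll lower it.

Call:
drive_tool(
  rows=[
    [[0, 0, 0.012, 0, 0, 0, 0.02], [0, 0, 0.008, 0, 0, 0, 0.02], [0, 0, 0.004, 0, 0, 0, 0.02], [0, 0, 0.002, 0, 0, 0, 0.02], [0, 0, 0, 0, 0, 0, 0.02], [0, 0, 0, 0, 0, 0, 0.02]],
  ],
)

```text
clock: 13.6
tool_pos: [0.59, -0.3537, 0.0258]
tcp_rot: [0.134, -3.138, 0.001]
ft_force: [-3.6, 0.9, 9.7]
width: 0.482
grip_force: 42.5
```

```bash
python3 - <<'E'
from h import *
to(.404,-.289,.15,120)
E
```

```text
t 13.60 q7 1.50 closing 94.9 pos [ 0.59   -0.3537  0.0258] turn -0.438 shift [ 0.1288  0.149  -0.1241] tilt [ 0.001 -0.001 -1.   ]
```

Call:
drive_tool(
  rows=[
    [[0, 0, 0, 0, 0, 0, 0.05], [0, 0, 0, 0, 0, 0, 0.055], [0, 0, 0, 0, 0, 0, 0.055], [0, 0, -0.02, 0, 0, 0, 0.055], [0, 0, -0.05, 0, 0, 0, 0.075], [0, 0, -0.054, 0, 0, -0.146, 0.075], [0, 0, 0, 0, 0, -0.146, 0.075], [0, 0, 0, 0, 0, -0.146, 0.075], [0.032, 0.037, 0, 0, 0, 0, 0.075], [0.032, 0.037, 0, 0, 0, 0, 0.075], [0.032, 0.037, 0, 0, 0, 0, 0.075], [0.032, 0.037, 0, 0, 0, 0, 0.075], [0, 0, 0, 0, 0, 0, 0.075], [0, 0, 0, 0, 0, 0, 0.075]],
  ],
)

```text
clock: 15.35
tool_pos: [0.4065, -0.2901, 0.1499]
tcp_rot: [-0.812, 3.033, -0.003]
ft_force: [1.2, -0.2, 0.4]
width: 0.878
grip_force: 0.0
```

```bash
python3 - <<'E'
from h import *
look("w5",["charger_mid"]); look("s5",["remote_mid","charger_mid"],"side",png=False); to(.404,-.289,.025,120)
E
```

```text
charger_mid 0.89 [292, 161, 362, 245] ztop 0.041 rect 403.9 -286.1 45x45 long axis 119
charger_mid 0.27 [100, 240, 325, 399] ztop 0.019 rect 588.0 -308.7 191x143 long axis 95
charger_mid 0.66 [322, 316, 358, 365] ztop 0.039 rect 406.8 -286.7 53x45 long axis 29
t 15.60 q7 1.87 closing 120.0 pos [ 0.4063 -0.2896  0.1488] turn -0.000 shift [0.0017 0.0017 0.1238] tilt [-0.001 -0.    -1.   ]
```

View pics/w5.png

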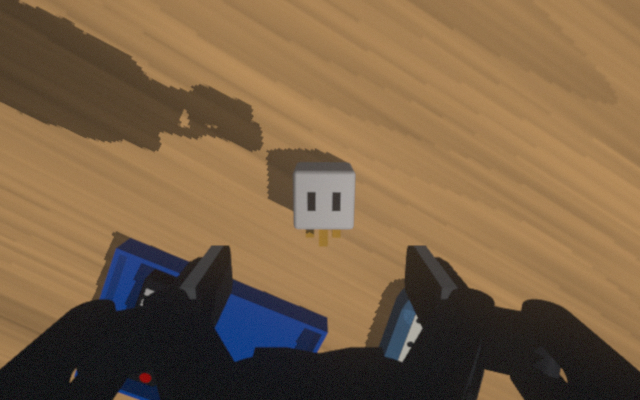

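The charger is centred at (323,198), sockets up with its pins toward the gripper body at (323,238), and squarely between the fingers.

Call:
drive_tool(
  rows=[
    [[0.001, 0.003, 0.04, 0, 0, 0, 0.075], [0, 0, 0.04, 0, 0, 0, 0.075], [0, 0, 0.026, 0, 0, 0, 0.075], [0, 0, 0.012, 0, 0, 0, 0.075], [0, 0, 0.006, 0, 0, 0, 0.075], [0, 0, 0, 0, 0, 0, 0.075], [0, 0, 0, 0, 0, 0, 0.055], [0, 0, 0, 0, 0, 0, 0.03], [0, 0, 0, 0, 0, 0, 0.03], [0, 0, 0, 0, 0, 0, 0.03]],
  ],
)

```text
clock: 16.85
tool_pos: [0.4033, -0.2877, 0.0255]
tcp_rot: [-0.812, 3.034, -0.002]
ft_force: [-0.2, 0.5, 7.4]
width: 0.517
grip_force: 41.2
```

```bash
python3 - <<'E'
from h import *
to(.579,-.2706,.029,95)
E
```

```text
t 16.85 q7 1.55 closing 120.0 pos [ 0.4033 -0.2877  0.0255] turn 0.436 shift [-0.1766  0.0017 -0.0034] tilt [-0.    -0.001 -1.   ]
```

Call:
drive_tool(
  rows=[
    [[0, 0, -0.02, 0, 0, 0, 0.03], [0, 0, -0.04, 0, 0, 0, 0.03], [0, 0, -0.04, 0, 0, 0.146, 0.03], [0, 0, 0, 0, 0, 0.145, 0.03], [0, 0, 0, 0, 0, 0.145, 0.03], [-0.044, 0.0005, 0, 0, 0, 0, 0.03], [-0.044, 0.0005, 0, 0, 0, 0, 0.03], [-0.044, 0.0005, 0, 0, 0, 0, 0.03], [-0.044, 0.0005, 0, 0, 0, 0, 0.03], [0, 0, 0.04, 0, 0, 0, 0.03], [0, 0, 0.03, 0, 0, 0, 0.03], [0, 0, 0, 0, 0, 0, 0.03]],
  ],
)

```text
clock: 18.35
tool_pos: [0.5767, -0.2697, 0.0529]
tcp_rot: [0.137, -3.135, -0.002]
ft_force: [-0.4, 0.4, -0.7]
width: 0.518
grip_force: 41.1
```

```bash
python3 - <<'E'
from h import *
look("w6",["charger_mid","remote_mid"]); to(.579,-.2706,.0295,95)
E
```

```text
charger_mid 0.76 [256, 208, 383, 349] ztop 0.068 rect 577.7 -269.1 46x45 long axis 5
remote_mid 0.97 [87, 141, 208, 308] ztop 0.027 rect 576.5 -353.4 84x43 long axis 5
t 18.50 q7 1.37 closing 95.0 pos [ 0.5787 -0.2703  0.0561] turn -0.000 shift [-0.0002 -0.0003  0.0266] tilt [-0.001 -0.001 -1.   ]
```

View pics/w6.png

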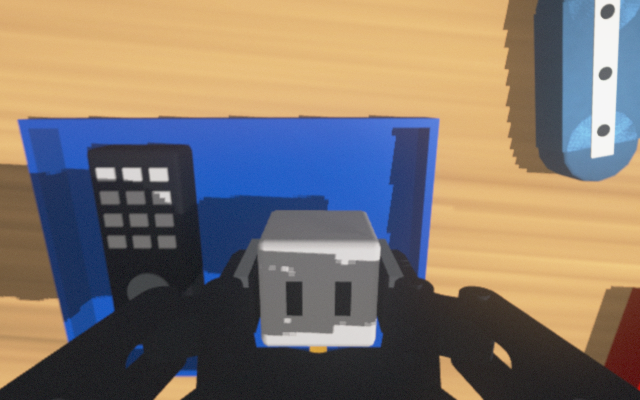

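The remote lies flat on the left at (150,220). The charger has room on both sides, so I'll lower it.

Call:
drive_tool(
  rows=[
    [[0, 0, 0.012, 0, 0, 0, 0.03], [0, 0, 0.008, 0, 0, 0, 0.03], [0, 0, 0.0045, 0, 0, 0, 0.03], [0, 0, 0.002, 0, 0, 0, 0.03], [0, 0, 0, 0, 0, 0, 0.03], [0, 0, 0, 0, 0, 0, 0.03]],
  ],
)

```text
clock: 19.25
tool_pos: [0.5779, -0.2701, 0.0295]
tcp_rot: [0.137, -3.138, 0.002]
ft_force: [-4.6, 0.5, 14.8]
width: 0.525
grip_force: 42.9
```

```bash
python3 - <<'E'
from h import *
to(.484,-.153,.15,105)
E
```

```text
t 19.25 q7 1.34 closing 95.0 pos [ 0.5779 -0.2701  0.0295] turn -0.175 shift [ 0.0605  0.1373 -0.1206] tilt [ 0.    -0.001 -1.   ]
```

Call:
drive_tool(
  rows=[
    [[0, 0, 0, 0, 0, 0, 0.05], [0, 0, 0, 0, 0, 0, 0.055], [0, 0, 0, 0, 0, 0, 0.055], [0, 0, -0.02, 0, 0, 0, 0.055], [0, 0, -0.04, 0, 0, 0, 0.055], [0, 0, -0.06, 0, 0, -0.175, 0.07], [0.02, 0.0458, 0, 0, 0, 0, 0.07], [0.02, 0.0458, 0, 0, 0, 0, 0.07], [0.02, 0.0458, 0, 0, 0, 0, 0.07], [0, 0, 0, 0, 0, 0, 0.07], [0, 0, 0, 0, 0, 0, 0.07]],
  ],
)

```text
clock: 20.62
tool_pos: [0.4855, -0.1534, 0.1493]
tcp_rot: [-0.411, 3.113, -0.002]
ft_force: [0.7, -0.5, -0.2]
width: 0.818
grip_force: 0.0
```

```bash
python3 - <<'E'
from h import *
look("w7",["holder_mid"]); look("s7",["remote_mid","charger_mid","holder_mid"],"side"); to(.484,-.153,.021,105)
E
```

```text
holder_mid 0.76 [298, 128, 341, 252] ztop 0.021 rect 484.2 -150.5 99x36 long axis 15
remote_mid 0.88 [415, 281, 473, 337] ztop 0.025 rect 582.8 -356.0 114x42 long axis 5
charger_mid 0.58 [388, 258, 423, 297] ztop 0.043 rect 578.3 -272.3 46x44 long axis 5
holder_mid 0.73 [309, 245, 345, 287] ztop 0.019 rect 483.5 -153.5 100x37 long axis 15
holder_mid 0.7 [304, 165, 389, 219] ztop 0.016 rect 664.7 -25.4 141x120 long axis 1
t 20.93 q7 1.37 closing 105.0 pos [ 0.4849 -0.1535  0.1481] turn -0.001 shift [0.0007 0.0007 0.1271] tilt [-0.  0. -1.]
```

View pics/w7.png

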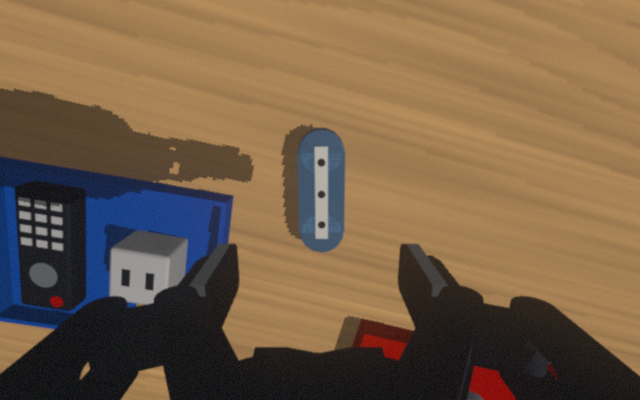

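The holder is at (321,190), aligned between the fingers, and the remote and charger are flat in the blue tray.

Call:
drive_tool(
  rows=[
    [[0, 0.001, 0.04, 0, 0, 0, 0.065], [0, 0.001, 0.04, 0, 0, 0, 0.065], [0, 0, 0.028, 0, 0, 0, 0.065], [0, 0, 0.013, 0, 0, 0, 0.065], [0, 0, 0.006, 0, 0, 0, 0.065], [0, 0, 0, 0, 0, 0, 0.065], [0, 0, 0, 0, 0, 0, 0.045], [0, 0, 0, 0, 0, 0, 0.02], [0, 0, 0, 0, 0, 0, 0.02], [0, 0, 0, 0, 0, 0, 0.02]],
  ],
)

```text
clock: 22.18
tool_pos: [0.4844, -0.1513, 0.0222]
tcp_rot: [-0.41, 3.113, -0.001]
ft_force: [-1.2, -0.9, 6.1]
width: 0.414
grip_force: 39.9
```

```bash
python3 - <<'E'
from h import *
c,s=np.cos(np.radians(-2)),np.sin(np.radians(-2))
def g(x,y): return .587+c*x-s*y, .320+s*x+c*y
print(g(0,-42e-3),g(0,.042))
to(*g(0,-.042),.026,88)
E
```

```text
(np.float64(0.585534221138495), np.float64(0.278025585265198)) (np.float64(0.588465778861505), np.float64(0.361974414734802))
t 22.18 q7 1.08 closing 105.0 pos [ 0.4844 -0.1513  0.0222] turn 0.297 shift [-0.0861  0.4326 -0.004 ] tilt [-0.001 -0.001 -1.   ]
```

Call:
drive_tool(
  rows=[
    [[0, 0, -0.02, 0, 0, 0, 0.02], [0, 0, -0.04, 0, 0, 0, 0.02], [0, 0, -0.04, 0, 0, 0.149, 0.02], [0, 0, 0, 0, 0, 0.148, 0.02], [-0.0096, 0.048, 0, 0, 0, 0, 0.02], [-0.0096, 0.048, 0, 0, 0, 0, 0.02], [-0.0096, 0.048, 0, 0, 0, 0, 0.02], [-0.0096, 0.048, 0, 0, 0, 0, 0.02], [-0.0096, 0.048, 0, 0, 0, 0, 0.02], [-0.0096, 0.048, 0, 0, 0, 0, 0.02], [-0.0096, 0.048, 0, 0, 0, 0, 0.02], [-0.0096, 0.048, 0, 0, 0, 0, 0.02], [-0.0093, 0.048, 0, 0, 0, 0, 0.02], [0, 0, 0.04, 0, 0, 0, 0.02], [0, 0, 0.03, 0, 0, 0, 0.02], [0, 0, 0, 0, 0, 0, 0.02]],
  ],
)

```text
clock: 24.18
tool_pos: [0.5838, 0.2768, 0.0496]
tcp_rot: [-0.054, -3.138, 0.003]
ft_force: [-0.8, -0.2, -0.8]
width: 0.409
grip_force: 40.7
```

```bash
python3 - <<'E'
from h import *
look("w8",["holder_mid","tray_green"]); to(.5855,.278,.026,88)
E
```

```text
holder_mid 0.59 [272, 145, 361, 352] ztop 0.049 rect 579.2 277.8 90x37 long axis 178
tray_green 0.64 [208, 102, 640, 372] ztop 0.012 rect 588.4 324.6 184x133 long axis 88
t 24.32 q7 0.44 closing 88.0 pos [0.5857 0.278  0.0526] turn -0.000 shift [0.0003 0.     0.0266] tilt [-0.001  0.001 -1.   ]
```

View pics/w8.png

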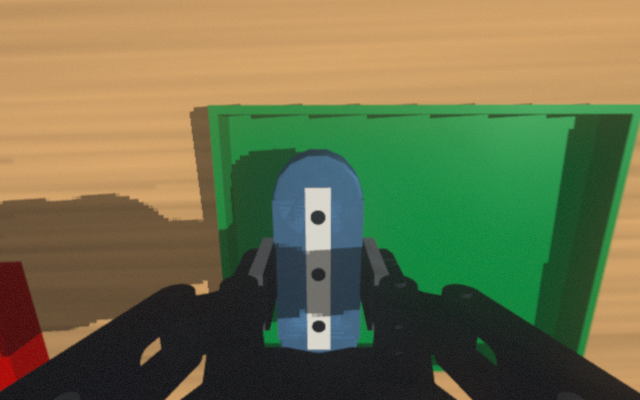

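The holder is aligned inside the left part of the green tray at (318,250), so I'll lower it.

Call:
drive_tool(
  rows=[
    [[0, 0, 0.012, 0, 0, 0, 0.02], [0, 0, 0.008, 0, 0, 0, 0.02], [0, 0, 0.0045, 0, 0, 0, 0.02], [0, 0, 0.002, 0, 0, 0, 0.02], [0, 0, 0, 0, 0, 0, 0.02], [0, 0, 0, 0, 0, 0, 0.02]],
  ],
)

```text
clock: 25.08
tool_pos: [0.585, 0.2775, 0.0262]
tcp_rot: [0.055, 3.14, -0.001]
ft_force: [-4.8, -2.6, 16.6]
width: 0.412
grip_force: 42.8
```

```bash
python3 - <<'E'
from h import *
to(.4115,.2755,.15,88)
E
```

```text
t 25.07 q7 0.42 closing 88.0 pos [0.585  0.2775 0.0262] turn 0.000 shift [ 0.1732 -0.0082 -0.1239] tilt [-0.001 -0.001 -1.   ]
```

Call:
drive_tool(
  rows=[
    [[0, 0, 0, 0, 0, 0, 0.042], [0, 0, 0, 0, 0, 0, 0.047], [0, 0, 0, 0, 0, 0, 0.047], [0, 0, -0.02, 0, 0, 0, 0.047], [0, 0, -0.05, 0, 0, 0, 0.08], [0, 0, -0.054, 0, 0, 0, 0.08], [0.043, -0.002, 0, 0, 0, 0, 0.08], [0.043, -0.002, 0, 0, 0, 0, 0.08], [0.043, -0.002, 0, 0, 0, 0, 0.08], [0.043, -0.002, 0, 0, 0, 0, 0.08], [0, 0, 0, 0, 0, 0, 0.08], [0, 0, 0, 0, 0, 0, 0.08]],
  ],
)

```text
clock: 26.58
tool_pos: [0.4139, 0.2761, 0.1497]
tcp_rot: [0.055, 3.139, 0.001]
ft_force: [0.6, -0.4, 0.6]
width: 0.937
grip_force: 0.0
```

```bash
python3 - <<'E'
from h import *
look("w9",["tin_mid"]); look("s9",["holder_mid","tin_mid"],"scene"); to(.4115,.2755,.022,88)
E
```

```text
tin_mid 0.76 [289, 156, 360, 220] ztop 0.027 rect 410.7 281.3 50x50 long axis 87
holder_mid 0.7 [405, 225, 431, 264] ztop 0.026 rect 585.1 273.4 98x36 long axis 179
tin_mid 0.93 [439, 183, 462, 207] ztop 0.028 rect 411.6 276.0 51x50 long axis 13
t 26.82 q7 0.28 closing 87.9 pos [0.4137 0.2756 0.1487] turn -0.001 shift [ 0.0022 -0.0002  0.1267] tilt [-0.  0. -1.]
```

View pics/w9.png

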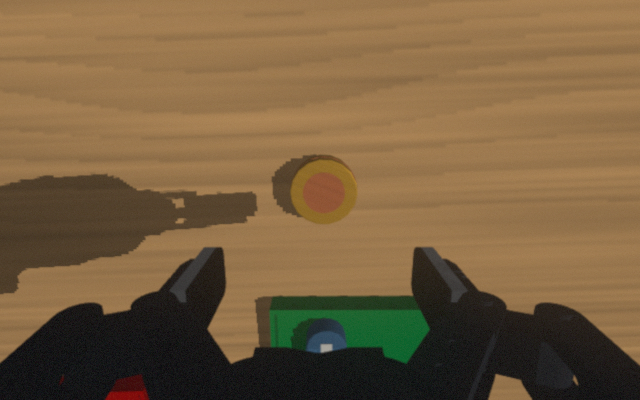

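The tin is at (324,190), nearly centred between the fingers, and the holder is in the green tray.

Call:
drive_tool(
  rows=[
    [[0.0025, 0.002, 0.04, 0, 0, 0, 0.08], [0, 0, 0.04, 0, 0, 0, 0.08], [0, 0, 0.028, 0, 0, 0, 0.08], [0, 0, 0.012, 0, 0, 0, 0.08], [0, 0, 0.006, 0, 0, 0, 0.08], [0, 0, 0, 0, 0, 0, 0.08], [0, 0, 0, 0, 0, 0, 0.06], [0, 0, 0, 0, 0, 0, 0.035], [0, 0, 0, 0, 0, 0, 0.035], [0, 0, 0, 0, 0, 0, 0.035]],
  ],
)

```text
clock: 28.08
tool_pos: [0.411, 0.278, 0.0238]
tcp_rot: [0.055, 3.14, 0.002]
ft_force: [-1.7, -0.2, 8.7]
width: 0.591
grip_force: 40.1
```

```bash
python3 - <<'E'
from h import *
to(.588,.360,.026,88)
E
```

```text
t 28.07 q7 0.03 closing 88.0 pos [0.411  0.278  0.0238] turn -0.000 shift [-0.174   0.0881 -0.0018] tilt [-0.001  0.001 -1.   ]
```

Call:
drive_tool(
  rows=[
    [[0, 0, -0.02, 0, 0, 0, 0.035], [0, 0, -0.04, 0, 0, 0, 0.035], [0, 0, -0.04, 0, 0, 0, 0.035], [-0.0435, 0.022, 0, 0, 0, 0, 0.035], [-0.0435, 0.022, 0, 0, 0, 0, 0.035], [-0.0435, 0.022, 0, 0, 0, 0, 0.035], [-0.0435, 0.022, 0, 0, 0, 0, 0.035], [0, 0, 0.04, 0, 0, 0, 0.035], [0, 0, 0.03, 0, 0, 0, 0.035], [0, 0, 0, 0, 0, 0, 0.035]],
  ],
)

```text
clock: 29.32
tool_pos: [0.5863, 0.3583, 0.0509]
tcp_rot: [-0.055, -3.138, 0.004]
ft_force: [-0.7, -0.5, -1.0]
width: 0.591
grip_force: 42.3
```

```bash
python3 - <<'E'
from h import *
look("w10",["tin_mid","holder_mid"]); to(.588,.360,.027,88)
E
```

```text
tin_mid 0.84 [258, 201, 383, 330] ztop 0.054 rect 586.1 359.0 51x50 long axis 176
holder_mid 0.59 [106, 145, 204, 294] ztop 0.025 rect 573.2 278.5 76x37 long axis 179
t 29.48 q7 0.36 closing 88.0 pos [0.588  0.3601 0.0543] turn 0.000 shift [ 0.     -0.0001  0.0273] tilt [-0.001  0.001 -1.   ]
```

View pics/w10.png

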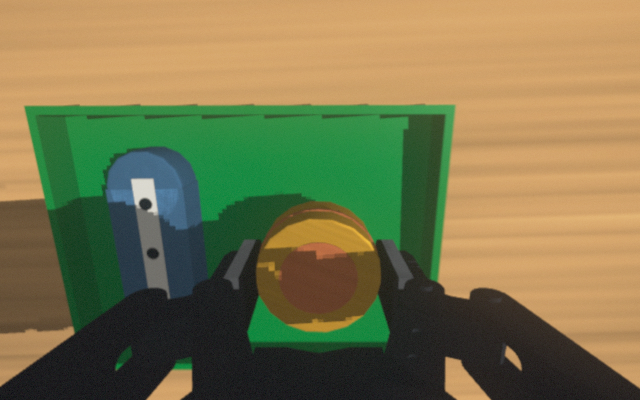

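The holder lies flat at (150,220), and the tin at (318,265) has free floor beneath it. I'll lower it.

Call:
drive_tool(
  rows=[
    [[0, 0, 0.012, 0, 0, 0, 0.035], [0, 0, 0.008, 0, 0, 0, 0.035], [0, 0, 0.005, 0, 0, 0, 0.035], [0, 0, 0.0015, 0, 0, 0, 0.035], [0, 0, 0, 0, 0, 0, 0.035], [0, 0, 0, 0, 0, 0, 0.035]],
  ],
)

```text
clock: 30.22
tool_pos: [0.5873, 0.3595, 0.0279]
tcp_rot: [0.055, 3.14, -0.001]
ft_force: [-4.3, -4.9, 17.3]
width: 0.591
grip_force: 44.0
```

Call:
drive_tool(
  rows=[
    [[0, 0, 0, 0, 0, 0, 0.055], [0, 0, 0, 0, 0, 0, 0.06], [0, 0, 0, 0, 0, 0, 0.06], [0, 0, -0.02, 0, 0, 0, 0.06], [0, 0, -0.05, 0, 0, 0, 0.06], [0, 0, -0.06, 0, 0, 0, 0.06], [0, 0, -0.04, 0, 0, 0, 0.06], [0.05, 0, 0, 0, 0, 0, 0.06], [0.05, 0, 0, 0, 0, 0, 0.06], [0, 0, 0, 0, 0, 0, 0.06], [0, 0, 0, 0, 0, 0, 0.06]],
  ],
)

```text
clock: 31.6
tool_pos: [0.4883, 0.3633, 0.1974]
tcp_rot: [0.055, 3.139, 0.001]
ft_force: [-0.1, -0.2, -0.5]
width: 0.704
grip_force: 0.0
```

```bash
python3 - <<'E'
from h import *
L="remote_mid charger_mid opener_mid holder_mid tin_mid vase fan".split()
look("s11",L,"scene"); print(); look("d11",L,"side")
E
```

```text
remote_mid 0.78 [201, 128, 233, 161] ztop 0.029 rect 588.2 -355.6 106x43 long axis 7
charger_mid 0.67 [197, 181, 235, 236] ztop 0.150 rect 780.7 -181.3 50x50 long axis 14
charger_mid 0.65 [233, 140, 251, 164] ztop 0.046 rect 588.4 -271.9 61x45 long axis 7
opener_mid 0.61 [291, 210, 329, 235] ztop 0.018 rect 669.7 6.3 112x41 long axis 99
holder_mid 0.65 [405, 224, 433, 266] ztop 0.026 rect 585.4 273.2 99x36 long axis 179
tin_mid 0.68 [441, 249, 465, 271] ztop 0.032 rect 587.7 355.6 51x49 long axis 163
vase 0.79 [198, 179, 233, 237] ztop 0.150 rect 781.5 -181.3 52x47 long axis 73
fan 0.71 [325, 241, 389, 319] ztop 0.144 rect 776.6 189.6 119x90 long axis 108

remote_mid 0.92 [417, 282, 471, 336] ztop 0.025 rect 586.3 -355.7 105x42 long axis 5
charger_mid 0.93 [388, 256, 423, 295] ztop 0.043 rect 578.3 -272.2 47x45 long axis 4
opener_mid 0.88 [324, 173, 357, 200] ztop 0.014 rect 657.1 5.6 112x40 long axis 81
holder_mid 0.79 [236, 135, 270, 158] ztop 0.022 rect 583.9 273.8 98x39 long axis 0
tin_mid 0.6 [226, 118, 246, 141] ztop 0.028 rect 586.5 355.8 51x48 long axis 58
vase 0.9 [419, 151, 461, 221] ztop 0.134 rect 764.6 -185.2 46x18 long axis 109
fan 0.97 [301, 79, 351, 153] ztop 0.133 rect 757.6 186.0 95x81 long axis 142
```

View pics/s11.png

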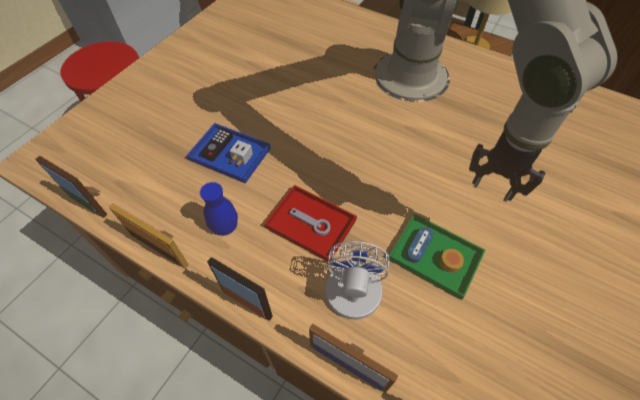

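View pics/d11.png

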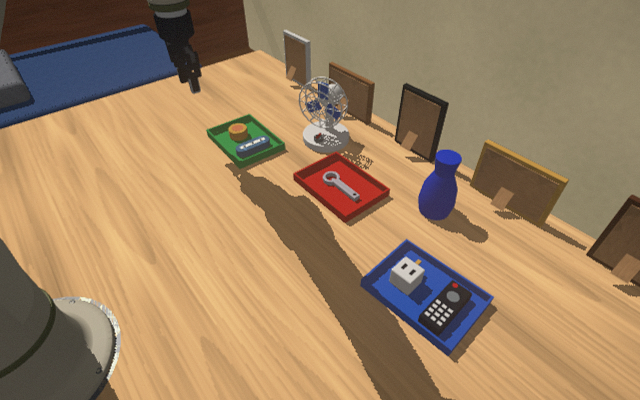

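Both views show all five things flat in their proper trays: blue (230,150), red (310,222) and green (435,250) in the scene picture. The vase and fan haven't moved and the arm is clear, so I'll hand in.

```bash
python3 -c "
from cell import robot
print(robot.close_job())"
```

```text
the job is handed in; nothing more can be done
None
```

I handed the job in with all five things lying flat in their trays as told and the vase and fan where they stood, all checked in the final camera views; the hand-in returned no verdict.

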